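# Reset the press drive unit and press its access panel home

## Task

Take the blue stylus out of its wooden block, press the red reset button recessed in the collar of the grey drive unit fully down with its tip, and stand the stylus back in its block. Then turn the yellow wing fastener clockwise until its black slot lines up with the two white marks on the green panel, and after that push the sprung panel down with the gripper until it is flush with its frame. Finish while still holding the panel down like that, since it springs up when let go; leave the other things on the table where they are.

Things in the scene. Friction and masses are not known exactly. Their poses are not given: they have to be found in the camera images.
- unit: press drive unit, fixed to the table: grey steel box 170 (x) x 280 (y) x 60 mm high; origin at the centre of its underside, z up. On its top: a dark steel frame (outer 152 x 160 mm, bars 10 mm wide and 10 mm high, so its top is 70 mm above the table) centred at y = +50 mm, holding the green panel; and the black reset collar at y = -85 mm
- recess (a point): centre of the mouth of the black reset collar, 72 mm above the table: outer diameter 32 mm, bore 17 mm. The red button (13.6 mm diameter) lies inside, its top 7 mm below this point
- reset (a joint): travel of the reset button: 0 up, 0.004 (m) fully down; spring, about 2 N to start and 4.5 N fully down; comes up again when released
- stylus: loose blue round stylus, 130 mm long, about 40 g: body 14 mm diameter from 24 mm above the tip to the flat top, cone below, ending in a steel tip 6 mm in diameter and 14 mm long. Origin at the tip end, z along the stylus towards its top. It starts upright, tip down, in its block, leaning up to 4 degrees, with its top 135 mm above the table
- stylus_tip (a point): centre of the stylus's tip end
- block: fixed dark wooden block 60 x 60 x 60 mm, origin at the centre of its underside; stands left or right of the unit; a vertical round hole 16 mm in diameter and 55 mm deep at its centre (floor 5 mm above the table) holds the stylus
- block_hole (a point): centre of the mouth of the block's hole, 60 mm above the table
- panel_top (a point): centre of the panel's upper face; 78 mm above the table when the panel is up, 70 mm when flush with the frame. The green access panel is 128 (x) x 136 (y) x 6 mm, parallel to the unit's top, guided straight up and down, axes as the unit's. Two white marks lie on its y axis, 30 to 54 mm either side of its centre; the plate is bare elsewhere outside the fastener's 21 mm radius
- panel (a joint): how far the panel is pushed down: 0 sprung up (8 mm proud of the frame), 0.008 (m) flush, at its stop; pushing it takes about 3.5 N to start and 9.5 N at the stop; springs back when released
- fastener (a joint): angle of the fastener: 0 when the slot lines up with the white marks, positive when turned counterclockwise seen from above (so turn it clockwise to bring it to 0); starts between 0.8 and 1.5 rad; turns from -0.35 to 1.6 with friction of 0.05 N m and stays where left
- fastener_top (a point): centre of the top of the fastener, 28 mm above the panel's upper face, on its turning axis, in the panel's centre. The fastener is a yellow upright wing 12 mm thick (own x), 42 mm long (own y) and 25 mm high on a round steel foot 42 mm in diameter and 3 mm high; the black slot runs along the top of the wing (own y)
- ink_can: bystander: ink can with a red label, 72 mm diameter, 75 mm high, origin under its centre; stands on the other side of the unit from the block
- tape: bystander: yellow tape ring 90 mm diameter, 24 mm high, origin under its centre
- brayer: bystander: rubber ink roller with a wooden handle, about 170 x 115 x 40 mm, origin on the table under the roller
- woodblock: bystander: carved dark wood printing plate 110 x 320 x 18 mm, origin under its centre
- gouge: bystander: carving tool with a wooden handle, lying flat, origin under its middle
- ink_jar: bystander: ink jar 60 mm diameter, 80 mm high, origin under its centre
- brush_pot: bystander: white pot of brushes 72 mm diameter, 100 mm high, brushes to 195 mm, origin under its centre
Not all that is in view belongs to the job. Leave any orange or purple look-alike of the block alone.

How it is judged:
By the outcome, as a careful person would: the job done as asked, in the order asked, and still so for the second after the job is handed in, while the arm keeps its last pose, push and grip.
It also fails if it takes over 70 s, if anything falls off the work surface, if the arm or the gripper's body presses on something with over 40 N, if the wrist force passes 120 N, or if a joint passes its speed limit or range.

## Robot

A 7-joint arm with a two-finger parallel gripper is mounted at the origin on the work surface. World frame = base frame: x ahead of the robot, y to its left, z up, the work surface at z = 0. Lengths are in m, angles in rad, forces in N, time in s.
With the tool pointing down it reaches from about 0.4 to 0.85 m from the base axis. Payload 10.4 kg.
Tool frame: the origin (TCP) lies on the centre line of the jaws, within the pads' length; the fingertips stand 14 mm ahead of it and the grasp point (between the pads) lies 5 mm behind it; z points along the fingers, y is the direction in which the jaws open and shut (so a half turn about z gives the same grasp; the last joint's range is limited). The gripper opens to 85 mm and grips with 20 to 120 N. Pads are 22 mm wide; open, the fingers measure 114 mm over their backs; the gripper's body (76 mm by 85 mm) begins 54 mm behind the grasp point. The pads swing forward as they close: fully open they stand 13 mm farther back than shut.
Start: joints at [-0.023, 0.332, -0.065, 1.46, 0.022, 1.35, -0.088], TCP at [0.625, 0, 0.245] pointing down, gripper open.
Joint ranges: [-2.6, 2.6], [-0.5, 2.12], [-1.47, 1.34], [0.16, 2.42], [-1.27, 4.41], [0.06, 2.06], [-2.6, 2.6]. Speed limits (rad/s): [2.22, 2.22, 2.79, 2.79, 3.14, 3.14, 3.14].

## Interface

Orientations are given as a 3x3 rotation matrix whose columns are the frame's x, y, z axes.
In Python, from station import ctrl gives the robot as it stands.
- The arm moves only by the shell command python3 -m inch 'ROWS' [OPENING] [FORCE]. ROWS is JSON, a list of rows, each an object with "xyz": the shift along the tool's x, y, z in m, a list of three; "rot": the turn, a rotation vector about the tool's x, y, z in rad, a list of three. A call has 1 to 12 rows; each row shifts and turns the pose as measured when the row begins, along the tool's axes as they then stand; what a row does not reach is not made up. A row lasts 1/12 s, in which the tool goes at most 41.7 mm and 7.16 degrees, less where a joint would pass 70% of its speed; a pose out of reach is approached as far as the arm can. A call is refused whole if a number of a shift passes 0.0417 or a number of a turn 0.125, either way. A call with a gripper value outside its range is refused whole. OPENING is the finger opening in m, from 0 to 0.0854, set as the call begins (- or left out, the last holds). The fingers move at their own pace and stop on an object; FORCE is the grip in N (left out, the last holds). Time passes only in rows, so rows that do not move let the fingers close. It gives the time, the measured TCP pose, the force and the opening at its end, in the units of the state.
- ctrl.get_obs(): the state, without advancing time (a new reading comes with each control period).
- ctrl.grab_frame(name): name is "scene" or "side" or "wrist"; returns the picture (480x640x3 uint8, blue, green, red); there is no depth.
- ctrl.camera_params(name): a dict with "fx", "fy", "cx", "cy" (pixels), "extrinsics" (4x4, takes a point from world to camera coordinates); the wrist camera has in their place "tool_from_camera" (4x4, takes a point from camera to tool coordinates, whose origin is the TCP and whose axes are the flange's). Camera axes: x right, y up, looking along -z (the intrinsics and any distortion apply to the point x, -y, -z); pixel columns grow to the right and rows downward; lengths in m; the calibration is good to about 2 mm. The wrist camera is an equidistant fisheye: a pixel r from the principal point sees the ray r / f radians off the axis. A picture is of the moment at which its call begins: read the wrist's pose just before it. camera_params takes no time and is no camera call.
- ctrl.job_done(): hands the job in, once; it reports no verdict.
The state is a dict: "time": time; "joint_positions": joint angles; "joint_velocities": joint speeds; "joint_torque": joint torques, N m; "eef_pos": TCP position; "orientation": TCP orientation; "wrist_force": force on the tool from outside, world axes, zero at the start; "moment": the same for the moment, N m; "gripper_width": opening from 0.0 (shut) to 1.0 (fully open).
Only numpy, scipy, OpenCV 4.12 (cv2) and the standard library are available. Lean on these libraries where they do the work, as an engineer would, in place of code of your own. Each camera call takes 0.05 s, during which the arm holds its last target. There are 200 camera calls.

## Working session

There is one attempt and no reset: what is moved stays moved. The work goes in short steps, Python scripts to look and compute and a shell command to move; the robot and the scene stay as the last step left them, time stands still between calls to the robot, and variables do not carry over. Pictures are saved under pics/ and viewed, about 8 in all and at most 12, crops included, and the job is handed in when it is done.

```bash
ls; mkdir -p pics; python3 - <<'E'
from station import ctrl
import cv2,numpy as np
o=ctrl.get_obs();print({k:np.round(v,3).tolist() for k,v in o.items()})
for n in("scene","side","wrist"):
    im=ctrl.grab_frame(n);cv2.imwrite(f"pics/{n}0.png",im)
    p=ctrl.camera_params(n);print(n,{k:np.round(v,4).tolist() if not isinstance(v,str) else v for k,v in p.items()})
E
```

```text
pics
{'time': 0.0, 'joint_positions': [-0.023, 0.333, -0.065, 1.461, 0.022, 1.35, -0.089], 'joint_velocities': [0.001, -0.001, 0.0, 0.001, -0.002, -0.0, 0.001], 'joint_torque': [0.0, -62.545, 0.05, -39.161, 0.016, 0.01, -0.0], 'eef_pos': [0.625, 0.0, 0.245], 'orientation': [[-0.0, 1.0, -0.001], [1.0, 0.0, -0.0], [-0.0, -0.001, -1.0]], 'wrist_force': [0.019, -0.047, -0.525], 'moment': [0.003, 0.004, -0.007], 'gripper_width': 1.001}
scene {'fx': 542.0616, 'fy': 542.0616, 'cx': 323.4231, 'cy': 245.3361, 'extrinsics': [[0.2156, 0.9765, -0.0063, -0.1333], [-0.7452, 0.1687, 0.6451, 0.3729], [0.631, -0.1344, 0.764, -1.6741], [0.0, 0.0, 0.0, 1.0]]}
side {'fx': 519.8985, 'fy': 519.8985, 'cx': 329.1123, 'cy': 241.7645, 'extrinsics': [[0.9839, -0.1784, -0.0065, -0.5703], [0.1217, 0.6433, 0.7559, -0.1623], [-0.1307, -0.7446, 0.6546, -1.4067], [0.0, 0.0, 0.0, 1.0]]}
wrist {'fx': 371.6483, 'fy': 371.6483, 'cx': 325.1666, 'cy': 236.39, 'tool_from_camera': [[-0.0004, 0.9531, 0.3027, 0.077], [1.0, 0.0004, 0.0001, -0.001], [0.0, 0.3027, -0.9531, -0.1279], [0.0, 0.0, 0.0, 1.0]]}
```

View pics/scene0.png

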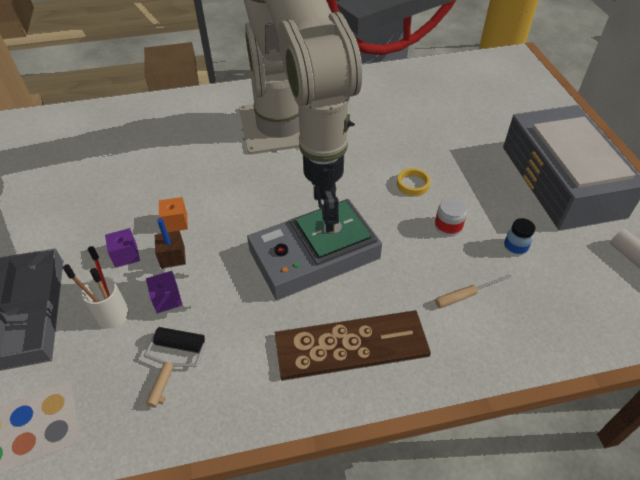

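View pics/wrist0.png

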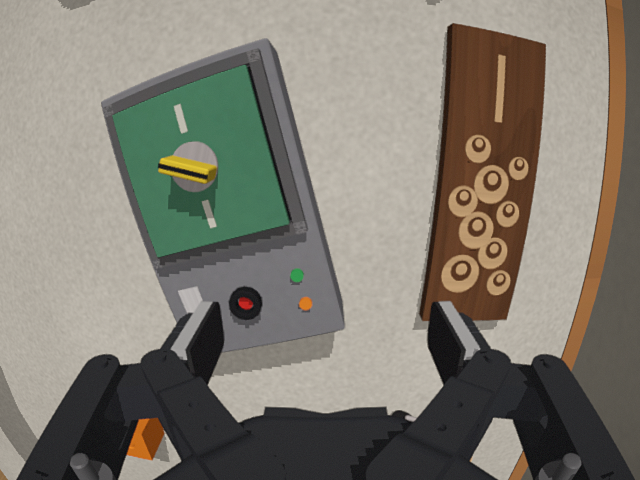

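View pics/side0.png

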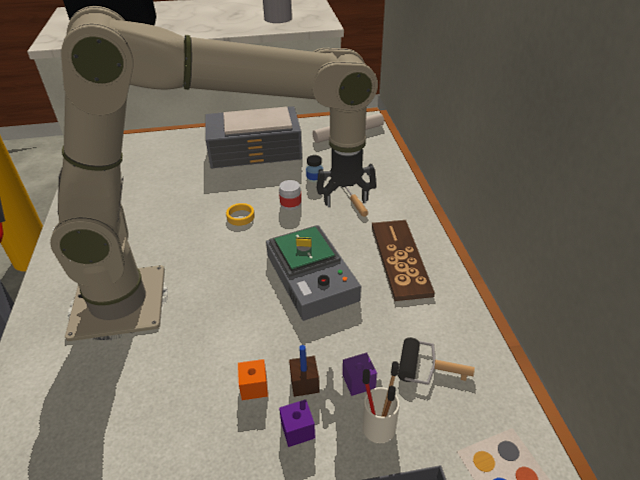

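```bash
cat > h.py <<'E'
from station import ctrl
import cv2,numpy as np
def grab(n,save=None):
    o=ctrl.get_obs();im=ctrl.grab_frame(n)
    if save: cv2.imwrite(f"pics/{save}.png",im)
    return o,im
def ray(n,uv,o=None):
    p=ctrl.camera_params(n);d=(np.array(uv,float)-[p["cx"],p["cy"]])/p["fx"]
    if n=="wrist":
        t=np.hypot(*d);s=np.sin(t)/max(t,1e-9);c=np.array([d[0]*s,-d[1]*s,-np.cos(t)])
        T=np.array(p["tool_from_camera"]);R=np.array(o["orientation"])
        return np.array(o["eef_pos"])+R@T[:3,3],R@T[:3,:3]@c
    E=np.array(p["extrinsics"]);R=E[:3,:3]
    return -R.T@E[:3,3],R.T@np.array([d[0],-d[1],-1])
def plane(n,uv,z,o=None):
    c,d=ray(n,uv,o);return c+d*(z-c[2])/d[2]
def tri(rs):
    A=np.zeros((3,3));b=np.zeros(3)
    for c,d in rs:
        d=d/np.linalg.norm(d);P=np.eye(3)-np.outer(d,d);A+=P;b+=P@c
    return np.linalg.solve(A,b)
def blobs(im,lo,hi,amin=15,roi=None):
    m=cv2.inRange(cv2.cvtColor(im,cv2.COLOR_BGR2HSV),lo,hi)
    if roi: 
        k=np.zeros_like(m);x0,y0,x1,y1=roi;k[y0:y1,x0:x1]=255;m&=k
    n,l,s,c=cv2.connectedComponentsWithStats(m)
    return [(s[i,4],np.round(c[i],1),s[i,:4].tolist(),np.argwhere(l==i)[:,::-1]) for i in range(1,n) if s[i,4]>=amin]
E
python3 - <<'E'
from h import *
o=ctrl.get_obs();w=cv2.imread("pics/wrist0.png")
for n,lo,hi,roi in(("white",(0,0,170),(180,60,255),(165,90,225,235)),("yel",(20,120,80),(35,255,255),(140,130,230,200)),("red",(0,150,100),(8,255,255),(220,280,270,325)),("black",(0,0,0),(180,255,55),(225,280,270,325))):
    for b in blobs(w,lo,hi,20,roi): print(n,b[:3],[plane("wrist",b[1],z,o).round(4)[:2] for z in(.065,.072,.078,.106)])
s=[]
for n,roi in(("scene",(145,205,195,275)),("side",(285,335,325,400))):
    im=cv2.imread(f"pics/{n}0.png")
    for b in blobs(im,(100,120,60),(125,255,255),15,roi):
        q=b[3];y0=q[:,1].min();y1=q[:,1].max()
        v,x,*_=cv2.fitLine(q.astype(np.float32),cv2.DIST_L2,0,.01,.01).ravel(),0
        top=q[q[:,1]<=y0+2].mean(0);bot=q[q[:,1]>=y1-2].mean(0)
        print(n,b[:3],top,bot);s.append((ray(n,top),ray(n,bot)))
        print(plane(n,top,.132),plane(n,bot,.06))
    cv2.imwrite(f"pics/c_{n}.png",cv2.resize(im[roi[1]-30:roi[3]+30,roi[0]-30:roi[2]+30],None,fx=4,fy=4,interpolation=2))
if len(s)==2:print(tri([s[0][0],s[1][0]]),tri([s[0][1],s[1][1]]))
E
```

```text
white (np.int32(179), array([180.2, 118.3]), [174, 104, 13, 29]) [array([0.4995, 0.0853]), array([0.5023, 0.0851]), array([0.5048, 0.0849]), array([0.5161, 0.0842])]
white (np.int32(58), array([211.4, 222.2]), [208, 218, 8, 10]) [array([ 0.5227, -0.0076]), array([ 0.525 , -0.0056]), array([ 0.527, -0.004]), array([0.5362, 0.0037])]
yel (np.int32(886), array([187.9, 168.4]), [158, 155, 59, 29]) [array([0.5044, 0.0412]), array([0.5071, 0.042 ]), array([0.5094, 0.0427]), array([0.5203, 0.0459])]
red (np.int32(127), array([245. , 303.2]), [239, 298, 14, 12]) [array([ 0.5475, -0.0872]), array([ 0.5493, -0.0835]), array([ 0.5507, -0.0803]), array([ 0.5577, -0.0653])]
black (np.int32(704), array([245.2, 303. ]), [229, 287, 33, 33]) [array([ 0.5477, -0.087 ]), array([ 0.5495, -0.0832]), array([ 0.551, -0.08 ]), array([ 0.5579, -0.0651])]
scene (np.int32(138), array([163.7, 231.3]), [157, 219, 14, 25]) [159.66666667 220.06666667] [167.35294118 241.94117647]
[ 0.45884562 -0.34665167  0.132     ] [ 0.46330947 -0.34557245  0.06      ]
side (np.int32(136), array([302.6, 358.2]), [300, 345, 7, 27]) [302.         346.15384615] [303.30769231 369.69230769]
[ 0.4589377  -0.34112038  0.132     ] [ 0.45758635 -0.35074934  0.06      ]
[ 0.45975594 -0.34508374  0.13480121] [ 0.45795759 -0.34667168  0.05421033]
```

```bash
python3 -m inch '[{"xyz":[-0.035,-0.016,0],"rot":[0,0,0]},{"xyz":[-0.035,-0.016,0],"rot":[0,0,0]},{"xyz":[-0.035,-0.016,0],"rot":[0,0,0]},{"xyz":[-0.035,-0.016,0],"rot":[0,0,0]},{"xyz":[-0.035,-0.016,0],"rot":[0,0,0]},{"xyz":[-0.035,-0.016,0],"rot":[0,0,0]},{"xyz":[-0.035,-0.016,0],"rot":[0,0,0]},{"xyz":[-0.035,-0.016,0],"rot":[0,0,0]},{"xyz":[-0.035,-0.016,0],"rot":[0,0,0]},{"xyz":[0,0,0],"rot":[0,0,0]}]' 0.06 30
python3 - <<'E'
from h import *
for uv in((70,268),(92,250),(96,274)):print(plane("scene",uv,.195))
o,w=grab("wrist","w1")
for b in blobs(w,(100,120,60),(125,255,255),30):print(b[:3],plane("wrist",b[1],.1,o))
E
```

```text
time: 0.98
eef_pos: [0.4736, -0.3247, 0.2404]
orientation: [[-0.008, 1.0, -0.006], [1.0, 0.009, 0.003], [0.003, -0.006, -1.0]]
wrist_force: [-1.2, -0.5, -0.4]
gripper_width: 0.703
[ 0.61385814 -0.50967081  0.195     ]
[ 0.57560553 -0.46968605  0.195     ]
[ 0.64055965 -0.45874403  0.195     ]
(np.int32(851), array([306.2, 255.2]), [294, 229, 24, 52]) [ 0.45727046 -0.34790072  0.1       ]
```

View pics/w1.png

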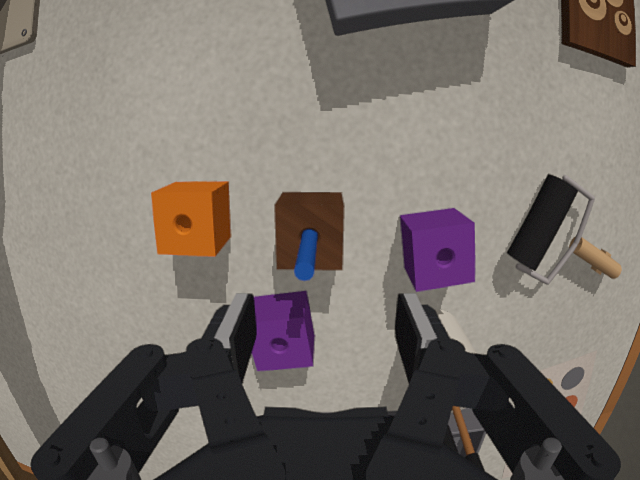

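```bash
python3 - <<'E'
from h import *
o=ctrl.get_obs();R=np.array(o["orientation"]);p=np.array(o["eef_pos"])
t=plane("wrist",(304.5,272),.133,o);h=plane("wrist",(309.5,234),.06,o)
g=plane("wrist",(306,258),.110,o)
print(t,h,g,"tool shift to grasp TCP z .108:",(R.T@(np.array([g[0],g[1],.108])-p)).round(4))
E
```

```text
[ 0.45996786 -0.34440559  0.133     ] [ 0.46012537 -0.33937724  0.06      ] [ 0.45977745 -0.34278472  0.11      ] tool shift to grasp TCP z .108: [-0.0219 -0.0153  0.1323]
```

```bash
python3 -m inch '[{"xyz":[-0.022,-0.0153,0.01],"rot":[0,0,0]},{"xyz":[0,0,0.04],"rot":[0,0,0]},{"xyz":[0,0,0.035],"rot":[0,0,0]},{"xyz":[0,0,0.03],"rot":[0,0,0]},{"xyz":[0,0,0],"rot":[0,0,0]}]'
python3 - <<'E'
from h import *
o=ctrl.get_obs();R=np.array(o["orientation"]);p=np.array(o["eef_pos"])
print((R.T@(np.array([.4598,-.343,.108])-p)).round(4),R.round(4).tolist())
E
```

```text
time: 1.45
eef_pos: [0.4621, -0.3421, 0.1232]
orientation: [[-0.012, 1.0, 0.0], [1.0, 0.012, 0.004], [0.004, 0.0, -1.0]]
wrist_force: [-0.2, 0.4, -0.3]
gripper_width: 0.7
[-0.0009 -0.0023  0.0152] [[-0.0123, 0.9999, 0.0001], [0.9999, 0.0123, 0.0037], [0.0037, 0.0001, -1.0]]
```

```bash
python3 -m inch '[{"xyz":[-0.001,-0.0023,0.0155],"rot":[0,-0.004,0.012]},{"xyz":[0,0,0],"rot":[0,0,0]}]'
python3 -m inch '[{"xyz":[0,0,0],"rot":[0,0,0]},{"xyz":[0,0,0],"rot":[0,0,0]},{"xyz":[0,0,0],"rot":[0,0,0]},{"xyz":[0,0,0],"rot":[0,0,0]},{"xyz":[0,0,0],"rot":[0,0,0]},{"xyz":[0,0,0],"rot":[0,0,0]}]' 0 50
```

```text
time: 1.62
eef_pos: [0.4603, -0.3412, 0.1075]
orientation: [[-0.002, 1.0, -0.002], [1.0, 0.002, 0.001], [0.001, -0.002, -1.0]]
wrist_force: [-0.3, 0.3, 0.2]
gripper_width: 0.702
time: 2.12
eef_pos: [0.4608, -0.3411, 0.114]
orientation: [[-0.004, 1.0, -0.002], [1.0, 0.004, 0.001], [0.001, -0.002, -1.0]]
wrist_force: [-1.8, -0.1, -0.1]
gripper_width: 0.148
```

```bash
python3 -m inch '[{"xyz":[0,0,-0.02],"rot":[0,0,0]},{"xyz":[0,0,-0.03],"rot":[0,0,0]},{"xyz":[0,0,-0.035],"rot":[0,0,0]},{"xyz":[0,0,-0.025],"rot":[0,0,0]},{"xyz":[0,0,0],"rot":[0,0,0]}]'
python3 - <<'E'
from h import *
o,w=grab("wrist","w2");grab("side","s2");grab("scene","c2")
for b in blobs(w,(100,120,60),(125,255,255),30):print(b[:3])
E
```

```text
time: 2.53
eef_pos: [0.4615, -0.3413, 0.2309]
orientation: [[-0.004, 1.0, -0.0], [1.0, 0.004, -0.0], [-0.0, -0.0, -1.0]]
wrist_force: [0.2, 0.3, -0.6]
gripper_width: 0.147
(np.int32(3718), array([324.5, 321. ]), [307, 250, 37, 132])
(np.int32(78), array([552.4, 403.1]), [545, 399, 13, 10])
```

View pics/w2.png

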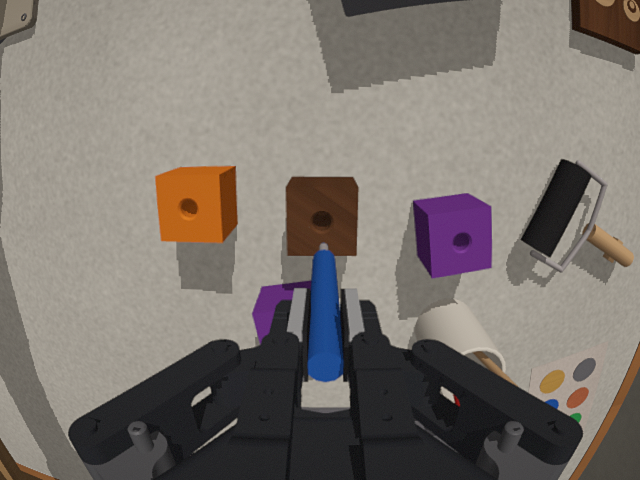

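```bash
python3 - <<'E'
from h import *
o=ctrl.get_obs();R=np.array(o["orientation"]);p=np.array(o["eef_pos"])
print("hole",plane("wrist",(321.5,218.5),.06,o))
for z in(.12,.126,.132):print("tip",z,plane("wrist",(323.3,244),z,o), R.T@(plane("wrist",(323.3,244),z,o)-p))
A=cv2.imread("pics/s2.png")[200:400,220:400];B=cv2.imread("pics/c2.png")[130:330,80:260]
cv2.imwrite("pics/m2.png",cv2.resize(np.hstack([A,B]),None,fx=2.2,fy=2.2,interpolation=2))
E
```

```text
hole [ 0.45449039 -0.34014264  0.06      ]
tip 0.12 [ 0.45666193 -0.34186156  0.12      ] [-0.00227026 -0.00223379  0.10492929]
tip 0.126 [ 0.45672645 -0.33984276  0.126     ] [-0.00023058 -0.00220118  0.09893609]
tip 0.132 [ 0.45679096 -0.33782396  0.132     ] [ 0.0018091  -0.00216856  0.0929429 ]
```

View pics/m2.png

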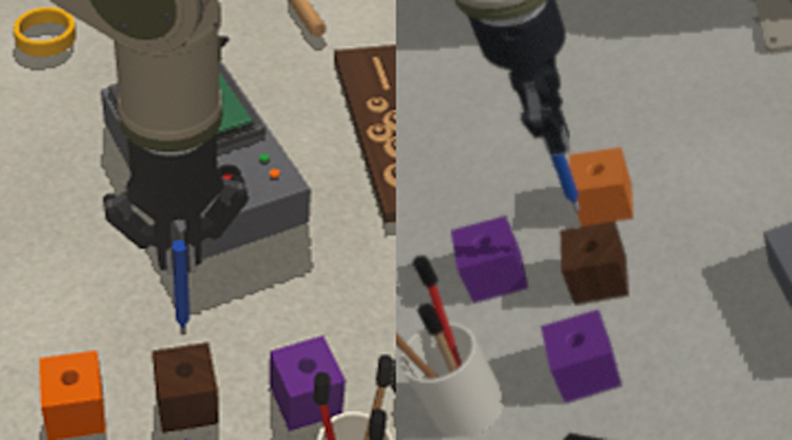

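```bash
python3 - <<'E'
from h import *
o=ctrl.get_obs();R=np.array(o["orientation"])
for n,a,b,c in(("tip",(303.2,351),(161.8,224.3),(323.3,244)),("hole",(304.5,367.3),(169.1,241.8),(321.5,218.5))):
    print(n,tri([ray("side",a),ray("scene",b)]).round(4),tri([ray("side",a),ray("scene",b),ray("wrist",c,o)]).round(4))
print("collar side/scene planes")
for n,f,roi in(("side","side0",(305,265,340,300)),("scene","scene0",(265,235,300,265))):
    im=cv2.imread(f"pics/{f}.png")
    for b in blobs(im,(0,0,0),(180,255,45),20,roi):print(n,b[:3],plane(n,b[1],.07))
    for b in blobs(im,(0,150,60),(8,255,255),5,roi)+blobs(im,(172,150,60),(180,255,255),5,roi):print("red",n,b[:3],plane(n,b[1],.065))
    print("hole",plane(n,(304.5,367.3) if n=="side" else (169.1,241.8),.06))
w=cv2.imread("pics/w2.png")
E
```

```text
tip [ 0.4606 -0.3448  0.1192] [ 0.4588 -0.3439  0.1175]
hole [ 0.4612 -0.3423  0.0568] [ 0.4582 -0.3419  0.0549]
collar side/scene planes
side (np.int32(78), array([322.9, 280.5]), [318, 276, 11, 10]) [ 0.54694348 -0.09137265  0.07      ]
red side (np.int32(12), array([323.2, 279.9]), [321, 279, 5, 3]) [ 0.54887285 -0.08440766  0.065     ]
hole [ 0.46113455 -0.34489054  0.06      ]
scene (np.int32(106), array([280.7, 249.7]), [274, 244, 14, 12]) [ 0.55491276 -0.08712757  0.07      ]
red scene (np.int32(17), array([280.5, 249.1]), [278, 248, 6, 4]) [ 0.54883389 -0.08691668  0.065     ]
hole [ 0.46378007 -0.34149354  0.06      ]
```

```bash
python3 -m inch '[{"xyz":[0.025,0.009,0],"rot":[0,0,0]},{"xyz":[0.035,0.012,0],"rot":[0,0,0]},{"xyz":[0.036,0.0125,0],"rot":[0,0,0]},{"xyz":[0.036,0.0125,0],"rot":[0,0,0]},{"xyz":[0.036,0.0125,0],"rot":[0,0,0]},{"xyz":[0.036,0.0125,0],"rot":[0,0,0]},{"xyz":[0.036,0.0125,0],"rot":[0,0,0]},{"xyz":[0.02,0.006,0.01],"rot":[0,0,0]},{"xyz":[0,0,0.01],"rot":[0,0,0]},{"xyz":[0,0,0],"rot":[0,0,0]}]'
python3 - <<'E'
from h import *
o,w=grab("wrist","w3")
print(o["eef_pos"],np.round(o["orientation"],4).tolist())
for b in blobs(w,(0,0,0),(180,255,50),100,(280,150,400,270)):print(b[:3])
for b in blobs(w,(0,150,80),(8,255,255),20,(280,150,400,270)):print(b[:3],[plane("wrist",b[1],z,o).round(4) for z in(.065,.068)])
for b in blobs(w,(100,120,60),(125,255,255),300):print(b[:3])
cv2.imwrite("pics/w3c.png",cv2.resize(w[150:330,230:420],None,fx=3,fy=3,interpolation=2))
E
```

```text
time: 3.52
eef_pos: [0.5441, -0.067, 0.1887]
orientation: [[-0.001, 1.0, -0.027], [1.0, 0.001, 0.008], [0.008, -0.027, -1.0]]
wrist_force: [-0.2, -0.3, -0.9]
gripper_width: 0.146
[ 0.54411731 -0.06698163  0.18869799] [[-0.0006, 0.9996, -0.0272], [1.0, 0.0008, 0.0082], [0.0082, -0.0272, -0.9996]]
(np.int32(512), array([344.5, 252.1]), [325, 238, 33, 32])
(np.int32(152), array([339.5, 259. ]), [334, 251, 12, 18]) [array([ 0.5502, -0.086 ,  0.065 ]), array([ 0.5501, -0.0849,  0.068 ])]
(np.int32(3755), array([324.6, 320.9]), [307, 250, 37, 132])
```

View pics/w3c.png

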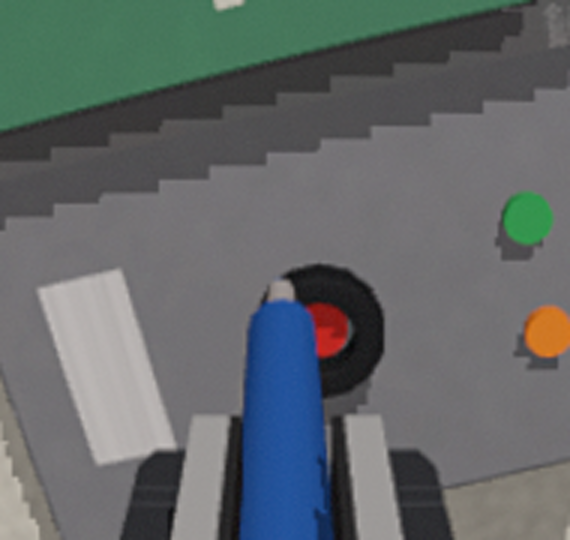

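```bash
cat >> h.py <<'E'
TIP=np.array([-.0033,-.0022,.108])
def shift(target,off=TIP):
    "tool-axis shift bringing tool point off to world target, after levelling; and levelling rot"
    o=ctrl.get_obs();R=np.array(o["orientation"]);p=np.array(o["eef_pos"])
    zd=R.T@[0,0,-1];rv=np.cross([0,0,1],zd)
    R2=R@cv2.Rodrigues(rv)[0]
    d=np.asarray(target)-R2@off-p
    print("pos",p.round(4),"shift",(R.T@d).round(4),"rot",rv.round(4),"F",np.round(o["wrist_force"],1))
E
python3 - <<'E'
from h import *
o=ctrl.get_obs();c=plane("wrist",(336,260.3),.072,o);print(c)
shift([c[0],c[1],.085])
E
```

```text
[ 0.5477324  -0.08461393  0.072     ]
pos [ 0.5442 -0.067   0.1894] shift [-0.0143  0.0056 -0.0039] rot [-0.0269 -0.0085  0.    ] F [-0.3  0.4 -0.2]
```

```bash
python3 -m inch '[{"xyz":[-0.0143,0.0064,-0.004],"rot":[-0.027,-0.0085,0]},{"xyz":[0,0,0],"rot":[0,0,0]}]'
python3 - <<'E'
from h import *
shift([.5485,-.0846,.085])
o,w=grab("wrist","w4")
c=plane("wrist",(336,260.3),.072,o)
A=cv2.resize(w[180:300,250:400],None,fx=3.3,fy=3.3,interpolation=2);_,s=grab("side","s4");B=cv2.resize(s[220:320,280:380],None,fx=3,fy=3,interpolation=2)
cv2.imwrite("pics/m4.png",np.hstack([A,cv2.copyMakeBorder(B,0,A.shape[0]-300,0,0,0)]))
E
```

```text
time: 3.73
eef_pos: [0.5504, -0.0845, 0.1925]
orientation: [[0.001, 1.0, 0.0], [1.0, -0.001, -0.002], [-0.002, 0.0, -1.0]]
wrist_force: [0.5, -1.1, 0.3]
gripper_width: 0.145
pos [ 0.5504 -0.0845  0.1925] shift [ 0.0032  0.0003 -0.0005] rot [ 0.0001  0.0015 -0.    ] F [ 0.5 -1.1  0.3]
```

View pics/m4.png

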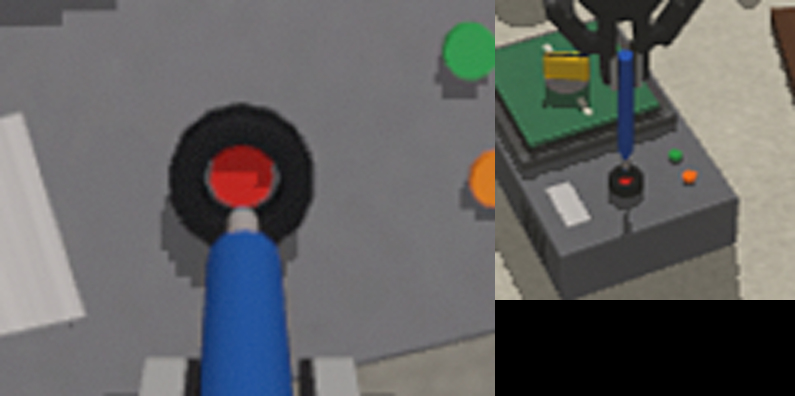

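```bash
python3 - <<'E'
from h import *
o=ctrl.get_obs();c=plane("wrist",(323,233.5),.072,o);print(c, plane("wrist",(323.6,243.5),.085,o))
shift([c[0],c[1],.085])
for n,uv in(("side",(280+129/3,220+162/3)),):print(plane(n,uv,.085),plane(n,(280+(625-495)/3,220+182/3),.072))
E
```

```text
[ 0.54710146 -0.08187082  0.072     ] [ 0.54759356 -0.08485056  0.085     ]
pos [ 0.5499 -0.0822  0.1923] shift [ 0.0036 -0.0006 -0.0007] rot [-0.002  -0.0004  0.    ] F [ 0.1  0.2 -0.1]
[ 0.54894176 -0.08257052  0.085     ] [ 0.54764541 -0.0941531   0.072     ]
```

```bash
python3 -m inch '[{"xyz":[0.003,-0.0004,0],"rot":[0,0,0]},{"xyz":[0,0,0.01],"rot":[0,0,0]},{"xyz":[0,0,0],"rot":[0,0,0]}]'
python3 - <<'E'
from h import *
shift([.5485,-.0825,.075])
o,w=grab("wrist","w5")
A=cv2.resize(w[180:300,250:400],None,fx=3.3,fy=3.3,interpolation=2);_,s=grab("side","s4");B=cv2.resize(s[220:320,280:380],None,fx=3,fy=3,interpolation=2)
cv2.imwrite("pics/m5.png",np.hstack([A,cv2.copyMakeBorder(B,0,A.shape[0]-300,0,0,0)]))
E
```

```text
time: 4.08
eef_pos: [0.5494, -0.0808, 0.1825]
orientation: [[0.004, 1.0, -0.0], [1.0, -0.004, 0.0], [0.0, -0.0, -1.0]]
wrist_force: [-1.4, -1.0, -1.4]
gripper_width: 0.147
pos [ 0.5494 -0.0808  0.1825] shift [ 0.0016  0.0013 -0.0005] rot [-0.0004 -0.0003  0.    ] F [-1.4 -1.  -1.4]
```

View pics/m5.png

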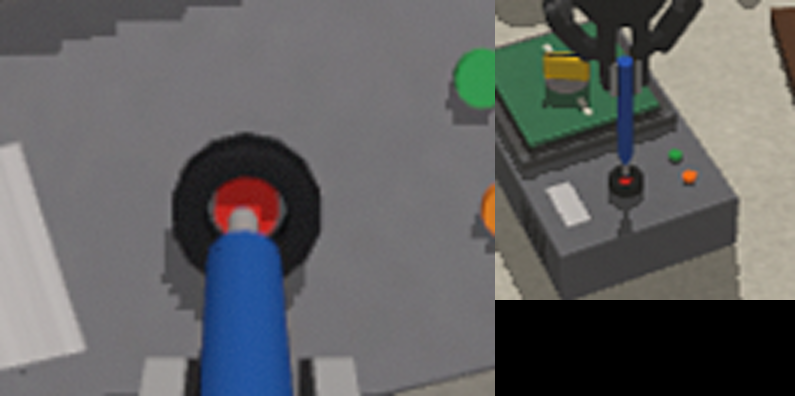

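```bash
python3 -m inch '[{"xyz":[0.0005,0.001,0.006],"rot":[0,0,0]},{"xyz":[0,0,0.004],"rot":[0,0,0]}]'
python3 -m inch '[{"xyz":[0,0,0.003],"rot":[0,0,0]}]'
python3 -m inch '[{"xyz":[0,0,0.003],"rot":[0,0,0]}]'
```

```text
time: 4.35
eef_pos: [0.5518, -0.08, 0.1744]
orientation: [[0.003, 1.0, 0.003], [1.0, -0.003, 0.0], [0.0, 0.003, -1.0]]
wrist_force: [-1.0, -0.6, -0.8]
gripper_width: 0.149
time: 4.43
eef_pos: [0.5519, -0.08, 0.1711]
orientation: [[0.003, 1.0, 0.003], [1.0, -0.003, 0.0], [0.0, 0.003, -1.0]]
wrist_force: [-0.4, 0.3, 2.5]
gripper_width: 0.15
time: 4.52
eef_pos: [0.5526, -0.08, 0.1688]
orientation: [[0.003, 1.0, 0.005], [1.0, -0.003, -0.0], [-0.0, 0.005, -1.0]]
wrist_force: [-3.6, -0.2, 30.0]
gripper_width: 0.15
```

```bash
python3 - <<'E'
from h import *
shift([.5485,-.0825,.061])
o,w=grab("wrist","w6")
A=cv2.resize(w[180:300,250:400],None,fx=3.3,fy=3.3,interpolation=2);_,s=grab("side","s6");B=cv2.resize(s[240:300,290:350],None,fx=5,fy=5,interpolation=2)
cv2.imwrite("pics/m6.png",np.hstack([A,cv2.copyMakeBorder(B,0,A.shape[0]-300,0,0,0)]))
print(ctrl.get_obs()["wrist_force"],ctrl.get_obs()["eef_pos"])
E
```

```text
pos [ 0.5526 -0.08    0.1688] shift [ 0.0008 -0.0018 -0.0003] rot [ 0.0048  0.0001 -0.    ] F [-3.6 -0.2 30. ]
[-2.42586481  0.89047986 10.83173916] [ 0.55249996 -0.08008872  0.16917514]
```

View pics/m6.png

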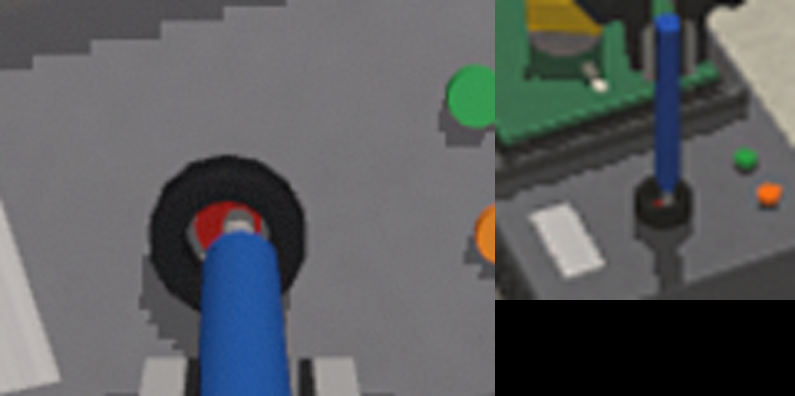

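```bash
python3 -m inch '[{"xyz":[0,0,-0.007],"rot":[0,0,0]},{"xyz":[-0.003,-0.002,0],"rot":[-0.005,0,0]}]'
for i in 1; do python3 -m inch '[{"xyz":[0,0,0.002],"rot":[0,0,0]}]'; done
python3 -m inch '[{"xyz":[0,0,0.0015],"rot":[0,0,0]}]'
python3 -m inch '[{"xyz":[0,0,0.0015],"rot":[0,0,0]}]'
python3 -m inch '[{"xyz":[0,0,0.0015],"rot":[0,0,0]}]'
python3 -m inch '[{"xyz":[0,0,0.0015],"rot":[0,0,0]}]'
```

```text
time: 4.78
eef_pos: [0.5511, -0.0824, 0.1768]
orientation: [[0.002, 1.0, 0.011], [1.0, -0.002, 0.0], [0.0, 0.011, -1.0]]
wrist_force: [-0.1, -0.0, 0.9]
gripper_width: 0.151
time: 4.87
eef_pos: [0.5508, -0.0833, 0.1749]
orientation: [[0.003, 1.0, 0.011], [1.0, -0.003, -0.0], [-0.0, 0.011, -1.0]]
wrist_force: [-0.2, -0.1, 0.4]
gripper_width: 0.149
time: 4.95
eef_pos: [0.5508, -0.0833, 0.1731]
orientation: [[0.003, 1.0, 0.012], [1.0, -0.003, -0.0], [-0.0, 0.012, -1.0]]
wrist_force: [0.6, 0.0, 1.8]
gripper_width: 0.151
time: 5.03
eef_pos: [0.5508, -0.0833, 0.1714]
orientation: [[0.003, 1.0, 0.012], [1.0, -0.003, -0.0], [-0.0, 0.012, -1.0]]
wrist_force: [0.4, -0.2, 2.8]
gripper_width: 0.149
time: 5.12
eef_pos: [0.5508, -0.0832, 0.1697]
orientation: [[0.003, 1.0, 0.012], [1.0, -0.003, -0.0], [-0.0, 0.012, -1.0]]
wrist_force: [-0.7, 0.2, 4.1]
gripper_width: 0.147
time: 5.2
eef_pos: [0.5514, -0.0833, 0.169]
orientation: [[0.003, 1.0, 0.014], [1.0, -0.003, -0.0], [-0.0, 0.014, -1.0]]
wrist_force: [-3.3, 0.0, 19.7]
gripper_width: 0.144
```

```bash
python3 -m inch '[{"xyz":[0,0,-0.015],"rot":[-0.0,0,0]},{"xyz":[0,0,-0.03],"rot":[0.013,0,-0.003]},{"xyz":[-0.025,-0.009,-0.005],"rot":[0,0,0]},{"xyz":[-0.035,-0.0125,0],"rot":[0,0,0]},{"xyz":[-0.036,-0.0125,0],"rot":[0,0,0]},{"xyz":[-0.036,-0.0125,0],"rot":[0,0,0]},{"xyz":[-0.036,-0.0125,0],"rot":[0,0,0]},{"xyz":[-0.036,-0.0125,0],"rot":[0,0,0]},{"xyz":[-0.025,-0.009,0],"rot":[0,0,0]},{"xyz":[-0.01,-0.003,0],"rot":[0,0,0]},{"xyz":[0,0,0],"rot":[0,0,0]}]'
python3 - <<'E'
from h import *
shift([.459,-.3415,.085])
E
```

```text
time: 6.12
eef_pos: [0.4631, -0.3295, 0.2157]
orientation: [[-0.008, 1.0, -0.007], [1.0, 0.008, 0.001], [0.001, -0.007, -1.0]]
wrist_force: [-0.1, 0.4, -0.5]
gripper_width: 0.143
pos [ 0.4631 -0.3295  0.2157] shift [-0.0087 -0.0019  0.0227] rot [-0.0066 -0.0014  0.    ] F [-0.1  0.4 -0.5]
```

```bash
python3 -m inch '[{"xyz":[-0.0087,-0.002,0.01],"rot":[-0.007,-0.001,0.008]},{"xyz":[0,0,0.013],"rot":[0,0,0]},{"xyz":[0,0,0],"rot":[0,0,0]}]'
python3 - <<'E'
from h import *
shift([.459,-.3415,.085])
o,w=grab("wrist","w7")
np.save("o7.npy",np.r_[o["eef_pos"],np.ravel(o["orientation"])])
A=w[170:290,250:400];_,s=grab("side","s7");B=s[320:400,265:345]
cv2.imwrite("pics/m7.png",np.hstack([cv2.resize(A,None,fx=3.3,fy=3.3,interpolation=2),cv2.resize(B,(300,396),interpolation=2)]))
hsv=cv2.cvtColor(w,cv2.COLOR_BGR2HSV)
g=hsv[...,2]
for t in(25,30,35,40,45):
    for b in blobs(w,(0,0,0),(180,255,t),30,(290,190,360,260)):print(t,b[:3])
for b in blobs(w,(0,80,40),(20,255,130),300,(250,150,400,280)):print("brown",b[:3])
E
```

```text
time: 6.37
eef_pos: [0.4625, -0.3358, 0.1912]
orientation: [[-0.001, 1.0, 0.001], [1.0, 0.001, 0.002], [0.002, 0.001, -1.0]]
wrist_force: [-0.1, 0.6, -1.1]
gripper_width: 0.145
pos [ 0.4625 -0.3358  0.1912] shift [-0.0024 -0.0013 -0.0019] rot [ 0.0006 -0.002   0.    ] F [-0.1  0.6 -1.1]
40 (np.int32(89), array([320.8, 238.4]), [310, 233, 20, 13])
45 (np.int32(190), array([319.4, 238.9]), [310, 233, 20, 15])
brown (np.int32(6301), array([319. , 231.1]), [279, 190, 82, 90])
```

View pics/m7.png

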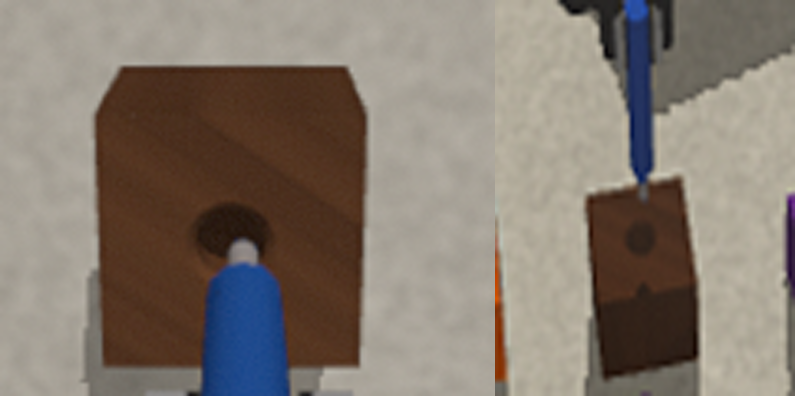

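```bash
python3 - <<'E'
from h import *
a=np.load("o7.npy");o={"eef_pos":a[:3],"orientation":a[3:].reshape(3,3)}
c=plane("wrist",(320.3,242.1),.06,o);print(c)
for z in(.083,.085,.087):t=plane("wrist",(323.6,244),z,o);print(z,t,c-t)
shift([c[0],c[1],.085])
R=o["orientation"];print("w/ same-pose:",R.T@(np.array([c[0],c[1],.085])-a[:3])-TIP)
E
```

```text
[ 0.45801101 -0.34522648  0.06      ]
0.083 [ 0.46051931 -0.33892268  0.083     ] [-0.0025083 -0.0063038 -0.023    ]
0.085 [ 0.4605266  -0.33824643  0.085     ] [-0.00251559 -0.00698005 -0.025     ]
0.087 [ 0.4605339  -0.33757018  0.087     ] [-0.00252289 -0.00765629 -0.027     ]
pos [ 0.4632 -0.3363  0.1934] shift [-0.0056 -0.003   0.0004] rot [ 0.0027 -0.0005  0.    ] F [-1.5  0.2 -0.8]
w/ same-pose: [-0.00636734 -0.00236887 -0.0018667 ]
```

```bash
cat >> h.py <<'E'
def hole(w,o):
    hsv=cv2.cvtColor(w,cv2.COLOR_BGR2HSV);m=cv2.inRange(hsv,(0,80,30),(20,255,130))
    m[:, :240]=0;m[:,410:]=0;m[:150]=0;m[320:]=0
    ys=[];L=[];Rr=[]
    for x in list(range(287,303))+list(range(345,355)):
        q=np.where(m[:,x])[0]
        if len(q):ys.append(q.max())
    yb=np.median(ys)+.5
    for y in range(int(yb)-25,int(yb)-8):
        q=np.where(m[y])[0];L.append((q.min()-.5,y));Rr.append((q.max()+.5,y))
    l=np.mean([plane("wrist",u,.06,o)[0] for u in L]);r=np.mean([plane("wrist",u,.06,o)[0] for u in Rr])
    b=plane("wrist",(320,yb),.06,o)[1]
    return (l+r)/2,b+.03,r-l
E
python3 - <<'E'
from h import *
a=np.load("o7.npy");o={"eef_pos":a[:3],"orientation":a[3:].reshape(3,3)}
print(hole(cv2.imread("pics/w7.png"),o))
E
python3 -m inch '[{"xyz":[-0.006,-0.0026,0.0],"rot":[0.002,0,0]},{"xyz":[0,0,0.014],"rot":[0,0,0]},{"xyz":[0,0,0],"rot":[0,0,0]}]'
python3 - <<'E'
from h import *
o,w=grab("wrist","w8");h=hole(w,o);print(h,o["eef_pos"])
t=plane("wrist",(323.6,244),o["eef_pos"][2]-.108,o);print(t,h[0]-t[0],h[1]-t[1])
shift([h[0],h[1],.068])
E
```

```text
(np.float64(0.45725784135452613), np.float64(-0.3461421771964469), np.float64(0.05896962997707422))
time: 6.72
eef_pos: [0.4628, -0.3409, 0.1815]
orientation: [[-0.006, 1.0, 0.003], [1.0, 0.006, -0.0], [-0.0, 0.003, -1.0]]
wrist_force: [-0.3, 0.7, -0.8]
gripper_width: 0.151
(np.float64(0.45735193080302755), np.float64(-0.3463782959092303), np.float64(0.059168968514022424)) [ 0.46281008 -0.34085528  0.1814798 ]
[ 0.46111904 -0.34421025  0.0734798 ] -0.003767108453508805 -0.0021680431861028637
pos [ 0.4634 -0.3415  0.1832] shift [-0.0015 -0.0039  0.0072] rot [ 0.005   0.0016 -0.    ] F [0.1 0.5 0.2]
```

```bash
python3 -m inch '[{"xyz":[-0.0018,-0.0033,0.0],"rot":[0.005,0.001,0.006]},{"xyz":[0,0,0.006],"rot":[0,0,0]},{"xyz":[0,0,0],"rot":[0,0,0]}]'
python3 - <<'E'
from h import *
o,w=grab("wrist","w9");h=hole(w,o);print(h,o["eef_pos"])
t=plane("wrist",(323.6,244),o["eef_pos"][2]-.108,o);print(t,h[0]-t[0],h[1]-t[1])
shift([h[0],h[1],.065])
a=w[215:260,290:355]
print("tip grey cols by row:")
hsv=cv2.cvtColor(w,cv2.COLOR_BGR2HSV);m=cv2.inRange(hsv,(0,0,90),(180,70,255))
for y in range(238,256,2):q=np.where(m[y,300:345])[0]+300;print(y,(q.min(),q.max()) if len(q) else None,end=' ')
E
```

```text
time: 7.02
eef_pos: [0.4608, -0.3438, 0.1795]
orientation: [[0.0, 1.0, 0.002], [1.0, -0.0, -0.002], [-0.002, 0.002, -1.0]]
wrist_force: [-0.4, 0.2, -1.3]
gripper_width: 0.145
(np.float64(0.457184437576045), np.float64(-0.3462293091381944), np.float64(0.05924155366648265)) [ 0.46084213 -0.34379245  0.17948546]
[ 0.45901384 -0.34732842  0.07148546] -0.0018293999311202458 0.0010991145959127202
pos [ 0.4611 -0.3441  0.1802] shift [ 0.0011 -0.0017  0.0072] rot [ 0.0028  0.0025 -0.    ] F [ 0.6 -0.1 -0.3]
tip grey cols by row:
238 None 240 None 242 None 244 (np.int64(320), np.int64(326)) 246 (np.int64(319), np.int64(327)) 248 (np.int64(319), np.int64(327)) 250 None 252 None 254 None
```

```bash
python3 -m inch '[{"xyz":[0.001,-0.0016,0.0],"rot":[0.002,0.002,0]},{"xyz":[0,0,0.008],"rot":[0,0,0]},{"xyz":[0,0,0.008],"rot":[0,0,0]}]'
python3 -m inch '[{"xyz":[0,0,0.007],"rot":[0,0,0]}]'
python3 - <<'E'
from h import *
o,w=grab("wrist","w10");h=hole(w,o);print(h,o["eef_pos"],np.round(o["orientation"],3).tolist())
t=plane("wrist",(323.2,245),o["eef_pos"][2]-.108,o);print(t,h[0]-t[0],h[1]-t[1])
E
```

```text
time: 7.32
eef_pos: [0.4603, -0.3437, 0.1656]
orientation: [[0.0, 1.0, 0.004], [1.0, -0.0, -0.002], [-0.002, 0.004, -1.0]]
wrist_force: [0.2, -0.4, -0.8]
gripper_width: 0.152
time: 7.4
eef_pos: [0.4603, -0.3437, 0.1577]
orientation: [[0.0, 1.0, 0.004], [1.0, -0.0, -0.002], [-0.002, 0.004, -1.0]]
wrist_force: [0.0, 0.5, -1.8]
gripper_width: 0.148
(np.float64(0.4573310233884067), np.float64(-0.34461540450882455), np.float64(0.05927564620127718)) [ 0.46026984 -0.34370504  0.15774996] [[0.0, 1.0, 0.004], [1.0, -0.0, -0.002], [-0.002, 0.004, -1.0]]
[ 0.45837926 -0.34797113  0.04974996] -0.001048240129373601 0.0033557273655898667
```

```bash
python3 -m inch '[{"xyz":[0.0015,-0.001,0.005],"rot":[0.004,0.002,0]}]'
python3 -m inch '[{"xyz":[0,0,0.005],"rot":[0,0,0]}]'
python3 -m inch '[{"xyz":[0,0,0.004],"rot":[0,0,0]}]'
python3 -m inch '[{"xyz":[0,0,0.004],"rot":[0,0,0]}]'
```

```text
time: 7.53
eef_pos: [0.4586, -0.3419, 0.1508]
orientation: [[0.001, 1.0, -0.002], [1.0, -0.001, 0.001], [0.001, -0.002, -1.0]]
wrist_force: [-0.2, -0.8, 0.5]
gripper_width: 0.15
time: 7.62
eef_pos: [0.4583, -0.3414, 0.1448]
orientation: [[0.0, 1.0, -0.003], [1.0, -0.0, 0.002], [0.002, -0.003, -1.0]]
wrist_force: [-0.5, 0.3, -0.8]
gripper_width: 0.152
time: 7.7
eef_pos: [0.4584, -0.3413, 0.1401]
orientation: [[0.0, 1.0, -0.003], [1.0, -0.0, 0.002], [0.002, -0.003, -1.0]]
wrist_force: [0.4, 0.1, -0.0]
gripper_width: 0.146
time: 7.78
eef_pos: [0.4586, -0.3412, 0.1356]
orientation: [[0.0, 1.0, -0.003], [1.0, -0.0, 0.002], [0.002, -0.003, -1.0]]
wrist_force: [0.5, 0.2, 0.1]
gripper_width: 0.148
```

Body is entering without force. Continue to the floor.

```bash
python3 -m inch '[{"xyz":[0,0,0.005],"rot":[0,0,0]},{"xyz":[0,0,0.004],"rot":[0,0,0]}]'
python3 -m inch '[{"xyz":[0,0,0.004],"rot":[0,0,0]}]'
python3 -m inch '[{"xyz":[0,0,0.003],"rot":[0,0,0]}]'
python3 -m inch '[{"xyz":[0,0,0.002],"rot":[0,0,0]}]'
```

```text
time: 7.95
eef_pos: [0.4587, -0.3411, 0.1256]
orientation: [[-0.0, 1.0, -0.003], [1.0, 0.0, 0.002], [0.002, -0.003, -1.0]]
wrist_force: [-0.2, 0.1, 0.1]
gripper_width: 0.15
time: 8.03
eef_pos: [0.4587, -0.3412, 0.1212]
orientation: [[-0.0, 1.0, -0.003], [1.0, 0.0, 0.002], [0.002, -0.003, -1.0]]
wrist_force: [0.2, 0.1, -0.3]
gripper_width: 0.15
time: 8.12
eef_pos: [0.4586, -0.3411, 0.1176]
orientation: [[-0.0, 1.0, -0.003], [1.0, 0.0, 0.002], [0.002, -0.003, -1.0]]
wrist_force: [0.2, 0.6, -0.6]
gripper_width: 0.149
time: 8.2
eef_pos: [0.4586, -0.341, 0.1152]
orientation: [[-0.0, 1.0, -0.003], [1.0, 0.0, 0.002], [0.002, -0.003, -1.0]]
wrist_force: [1.1, -0.1, -0.1]
gripper_width: 0.146
```

```bash
python3 -m inch '[{"xyz":[0,0,0.002],"rot":[0,0,0]}]'
python3 -m inch '[{"xyz":[0,0,0.0015],"rot":[0,0,0]}]'
python3 -m inch '[{"xyz":[0,0,0],"rot":[0,0,0]},{"xyz":[0,0,0],"rot":[0,0,0]},{"xyz":[0,0,0],"rot":[0,0,0]},{"xyz":[0,0,0],"rot":[0,0,0]},{"xyz":[0,0,0],"rot":[0,0,0]}]' 0.05 50
```

```text
time: 8.28
eef_pos: [0.4588, -0.3412, 0.1132]
orientation: [[-0.0, 1.0, -0.003], [1.0, 0.0, 0.002], [0.002, -0.003, -1.0]]
wrist_force: [-0.9, 0.4, 19.2]
gripper_width: 0.144
time: 8.37
eef_pos: [0.4594, -0.3419, 0.1131]
orientation: [[-0.0, 1.0, -0.001], [1.0, 0.0, 0.0], [0.0, -0.001, -1.0]]
wrist_force: [-2.9, 1.3, 20.1]
gripper_width: 0.145
time: 8.78
eef_pos: [0.4594, -0.3424, 0.1136]
orientation: [[0.0, 1.0, -0.0], [1.0, -0.0, -0.0], [-0.0, -0.0, -1.0]]
wrist_force: [-0.2, 0.1, 0.5]
gripper_width: 0.587
```

```bash
python3 -m inch '[{"xyz":[0,0,-0.02],"rot":[0,0,0]},{"xyz":[0,0,-0.035],"rot":[0,0,0]},{"xyz":[0,0,-0.035],"rot":[0,0,0]},{"xyz":[0,0,-0.02],"rot":[0,0,0]},{"xyz":[0,0,0],"rot":[0,0,0]}]'
python3 - <<'E'
from h import *
o,w=grab("wrist","w11");_,s=grab("side","s11");_,c=grab("scene","c11")
for b in blobs(w,(100,120,60),(125,255,255),200):print("stylus",b[:3])
for n,im,roi in(("scene",c,(145,205,195,275)),("side",s,(285,335,325,400))):
    for b in blobs(im,(100,120,60),(125,255,255),15,roi):print(n,b[:3])
# fastener from first view (tool pose at start)
o={"eef_pos":np.array([.625,0,.245]),"orientation":np.array([[0,1,-.001],[1,0,0],[0,-.001,-1.]])}
w=cv2.imread("pics/wrist0.png")
m=cv2.inRange(cv2.cvtColor(w,cv2.COLOR_BGR2HSV),(0,0,0),(180,255,60))
for lo,hi,z in(((20,120,80),(35,255,255),.104),((0,0,0),(180,255,50),.106)):
    q=np.concatenate([b[3] for b in blobs(w,lo,hi,8,(155,152,222,188))])
    P=np.array([plane("wrist",u,z,o)[:2] for u in q],np.float32)
    v=cv2.fitLine(P,cv2.DIST_HUBER,0,.001,.001).ravel();mn=cv2.minAreaRect((P*1000));print(len(q),v.round(4),np.degrees(np.arctan2(v[1],v[0])).round(1),mn)
E
```

```text
time: 9.2
eef_pos: [0.4576, -0.3412, 0.2252]
orientation: [[0.001, 1.0, -0.007], [1.0, -0.0, 0.003], [0.003, -0.007, -1.0]]
wrist_force: [-0.6, 1.2, -0.1]
gripper_width: 0.589
stylus (np.int32(882), array([323.3, 240. ]), [310, 215, 26, 50])
scene (np.int32(148), array([164.1, 230.3]), [158, 217, 13, 27])
side (np.int32(140), array([301.4, 357.8]), [297, 345, 9, 27])
886 [ 0.9697 -0.2443  0.5254  0.0448] -14.1 ((518.3680419921875, 45.5308723449707), (15.775558471679688, 47.384361267089844), 74.6611328125)
163 [ 0.9655 -0.2604  0.5153  0.0442] -15.1 ((515.0260009765625, 44.31632614135742), (2.6066527366638184, 41.23503875732422), 75.09075927734375)
```

```bash
python3 -m inch '[{"xyz":[0.025,0.004,0],"rot":[-0.006,-0.003,0]},{"xyz":[0.036,0.0055,0],"rot":[0,0,0]},{"xyz":[0.036,0.0055,0],"rot":[0,0,0]},{"xyz":[0.036,0.0055,0],"rot":[0,0,0]},{"xyz":[0.036,0.0055,0],"rot":[0,0,0]},{"xyz":[0.036,0.0055,0],"rot":[0,0,0]},{"xyz":[0.036,0.0055,0],"rot":[0,0,0]},{"xyz":[0.036,0.0055,0],"rot":[0,0,0]},{"xyz":[0.036,0.0055,0],"rot":[0,0,0]},{"xyz":[0.036,0.0055,0],"rot":[0,0,0]},{"xyz":[0.018,0.003,0],"rot":[0,0,0]},{"xyz":[0,0,0],"rot":[0,0,0]}]'
python3 -m inch '[{"xyz":[0,0,0],"rot":[0,0,-0.12]},{"xyz":[0,0,0],"rot":[0,0,-0.12]},{"xyz":[0,0,0],"rot":[0,0,-0.12]},{"xyz":[0,0,0],"rot":[0,0,-0.12]},{"xyz":[0,0,0],"rot":[0,0,-0.12]},{"xyz":[0,0,0],"rot":[0,0,-0.12]},{"xyz":[0,0,0],"rot":[0,0,-0.12]},{"xyz":[0,0,0],"rot":[0,0,-0.12]},{"xyz":[0,0,0],"rot":[0,0,-0.12]},{"xyz":[0,0,0],"rot":[0,0,-0.12]},{"xyz":[0,0,0],"rot":[0,0,-0.1]},{"xyz":[0,0,0],"rot":[0,0,0]}]'
python3 - <<'E'
from h import *
o,w=grab("wrist","w12")
R=np.array(o["orientation"]);print("jaw",np.degrees(np.arctan2(R[1,1],R[0,1])),o["joint_positions"][6])
for b in blobs(w,(20,120,80),(35,255,255),200):print(b[:3],plane("wrist",b[1],.104,o))
shift([.517,.045,.15],np.zeros(3))
E
```

```text
time: 10.35
eef_pos: [0.5037, 0.0433, 0.1989]
orientation: [[0.006, 0.999, -0.038], [1.0, -0.006, 0.007], [0.007, -0.038, -0.999]]
wrist_force: [-0.1, 0.5, 0.2]
gripper_width: 0.583
time: 11.35
eef_pos: [0.4931, 0.0345, 0.1794]
orientation: [[-0.973, 0.221, -0.07], [0.221, 0.975, 0.003], [0.069, -0.013, -0.998]]
wrist_force: [0.3, -0.9, -0.1]
gripper_width: 0.592
jaw 77.26040626205733 1.166981265446974
(np.int32(2793), array([576.7,  33.6]), [534, 0, 82, 68]) [0.37654243 0.22906897 0.104     ]
(np.int32(1161), array([350.8, 289.2]), [340, 254, 24, 74]) [0.50982038 0.04474164 0.104     ]
pos [0.493  0.0343 0.1792] shift [-0.0229  0.0163  0.0274] rot [-0.0131 -0.0696  0.    ] F [-0.6 -0.2  1.3]
```

```bash
python3 -m inch '[{"xyz":[-0.02,0.014,0.01],"rot":[-0.013,-0.07,0]},{"xyz":[0,0,0],"rot":[0,0,0]}]'
cat >> h.py <<'E'
def wing(w,o):
    B=sorted(blobs(w,(20,120,80),(35,255,255),200,(250,200,400,400)),key=lambda b:-b[0])[0]
    x,y,ww,hh=B[2]
    q=B[3]
    P=np.array([plane("wrist",u,.104,o)[:2] for u in q],np.float32);r=cv2.minAreaRect(P*1000)
    D=np.concatenate([b[3] for b in blobs(w,(0,0,0),(180,255,60),8,(x+1,y+1,x+ww-1,y+hh-1))] or [q])
    S=np.array([plane("wrist",u,.106,o)[:2] for u in D],np.float32);v=cv2.fitLine(S,cv2.DIST_HUBER,0,.001,.001).ravel()
    a=lambda v:np.degrees(np.arctan2(v[1],v[0]))%180
    vy=cv2.fitLine(P,cv2.DIST_HUBER,0,.001,.001).ravel()
    print("yellow",B[1],B[2],a(vy).round(1),r,"slot n",len(D),a(v).round(1),v[2:],(S.min(0)+S.max(0))/2)
    M=[b for b in blobs(w,(0,0,150),(180,60,255),20) if 100<b[1][0]<560]
    for b in M:
        Q=np.array([plane("wrist",u,.078,o)[:2] for u in b[3]],np.float32);f=cv2.minAreaRect(Q*1000)
        if 3<min(f[1])<9 and max(f[1])<30:print("mark",b[1],f[0],f[1],a(cv2.fitLine(Q,2,0,.001,.001).ravel()).round(1))
E
python3 - <<'E'
from h import *
o,w=grab("wrist","w13")
R=np.array(o["orientation"]);print("jaw",np.degrees(np.arctan2(R[1,1],R[0,1])))
wing(w,o)
shift([.515,.045,.15],np.zeros(3))
E
```

```text
time: 11.57
eef_pos: [0.5149, 0.042, 0.1659]
orientation: [[-0.972, 0.237, 0.001], [0.237, 0.972, -0.001], [-0.001, -0.0, -1.0]]
wrist_force: [-1.3, 0.1, -1.0]
gripper_width: 0.589
jaw 76.29858918915072
yellow [330.5 258. ] [320, 220, 23, 81] 167.9 ((512.0297241210938, 44.911865234375), (11.800470352172852, 47.37666320800781), 75.2298812866211) slot n 358 164.8 [0.51349604 0.04446872] [0.51412034 0.04429679]Traceback (most recent call last):
  File "<stdin>", line 4, in <module>
  File "h.py", line 61, in wing
    Q=np.array([plane("wrist",u,.078,o)[:2] for u in b[3]],np.float32);f=cv2.minAreaRect(Q*1000)
                ~~~~~^^^^^^^^^^^^^^^^^^
  File "h.py", line 16, in plane
    c,d=ray(n,uv,o);return c+d*(z-c[2])/d[2]
        ~~~^^^^^^^^
  File "h.py", line 8, in ray
    p=ctrl.camera_params(n);d=(np.array(uv,float)-[p["cx"],p["cy"]])/p["fx"]
ValueError: time passes only in moves, steps and waits
```

View pics/w13.png

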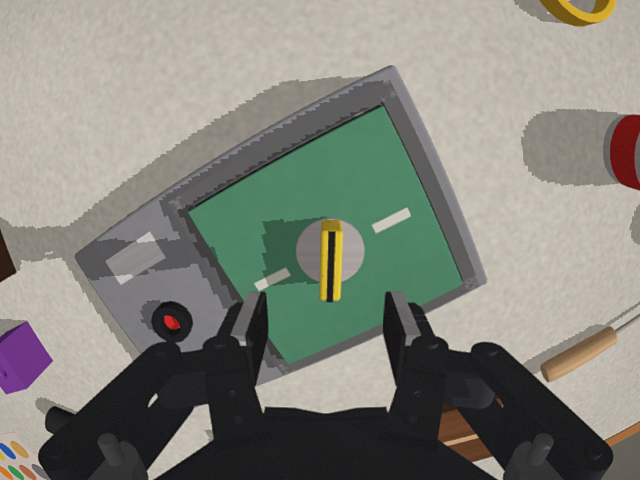

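```bash
sed -i 's/^def ray/PC={n:ctrl.camera_params(n) for n in("scene","side","wrist")}\ndef ray/; s/p=ctrl.camera_params(n);d=/p=PC[n];d=/' h.py
python3 - <<'E'
from h import *
o=ctrl.get_obs()
P=[plane("wrist",u,.078,o)[:2] for u in((410,212),(373,230),(290,270),(256,288))]
print(np.round(P,4),(P[0]+P[3])/2,(P[1]+P[2])/2);d=P[0]-P[3];print(np.degrees(np.arctan2(d[1],d[0])),np.linalg.norm(d))
wing(cv2.imread("pics/w13.png"),o)
shift([.5138,.0444,.102],np.zeros(3))
E
```

```text
[[ 0.5014  0.0962]
 [ 0.5072  0.0716]
 [ 0.5207  0.0152]
 [ 0.5279 -0.01  ]] [0.51463298 0.04309213] [0.51396167 0.0434179 ]
103.9740515387218 0.10949814204173115
yellow [330.5 258. ] [320, 220, 23, 81] 167.8 ((511.1697998046875, 43.587074279785156), (11.857587814331055, 47.5413818359375), 75.18083953857422) slot n 358 164.7 [0.5126606  0.04314066] [0.5132824  0.04296914]
mark [391.1 220.1] (503.7099914550781, 83.79322814941406) (6.766012668609619, 24.747947692871094) 103.8
mark [145.9 238.1] (478.2847595214844, -75.06970977783203) (7.620455741882324, 13.673933982849121) 91.3
mark [123.5 278.1] (501.0650634765625, -104.1495361328125) (15.428021430969238, 6.780608177185059) 93.4
mark [261.1 284. ] (525.942626953125, -5.631572723388672) (6.413298606872559, 9.122700691223145) 113.2
pos [0.5139 0.0408 0.1668] shift [0.0008 0.0036 0.0648] rot [-0.002  -0.0024  0.    ] F [-0.4 -0.3 -0.2]
```

```bash
python3 -m inch '[{"xyz":[0.0008,0.0036,0.005],"rot":[-0.002,-0.002,0.026]},{"xyz":[0,0,0.02],"rot":[0,0,0]},{"xyz":[0,0,0.02],"rot":[0,0,0]},{"xyz":[0,0,0],"rot":[0,0,0]}]'
python3 - <<'E'
from h import *
o,w=grab("wrist","w14")
R=np.array(o["orientation"]);print("jaw",np.degrees(np.arctan2(R[1,1],R[0,1])))
wing(w,o)
shift([.514,.0438,.101],np.zeros(3))
E
```

```text
time: 11.95
eef_pos: [0.5123, 0.042, 0.1213]
orientation: [[-0.961, 0.276, -0.006], [0.276, 0.961, -0.001], [0.005, -0.002, -1.0]]
wrist_force: [-0.1, -0.4, -0.5]
gripper_width: 0.582
jaw 73.95265726843361
yellow [333.  295.9] [320, 250, 27, 99] 163.5 ((511.2721862792969, 45.02998352050781), (11.657480239868164, 49.066246032714844), 74.89183044433594) slot n 581 164.8 [0.5130004  0.04459906] [0.51402354 0.04438833]
mark [405.8 245.7] (504.5899658203125, 84.85321044921875) (6.983065128326416, 24.60295867919922) 103.9
mark [275.5 314.3] (523.1853637695312, 9.84234619140625) (5.413365364074707, 10.150582313537598) 111.2
pos [0.5131 0.042  0.123 ] shift [-0.0005  0.002   0.022 ] rot [-0.0018 -0.0036  0.    ] F [ 0.6 -0.8  1.6]
```

```bash
python3 -m inch '[{"xyz":[-0.0005,0.0023,0.005],"rot":[-0.002,-0.004,-0.015]},{"xyz":[0,0,0.016],"rot":[0,0,0]},{"xyz":[0,0,0],"rot":[0,0,0]}]'
python3 -m inch '[{"xyz":[0,0,0],"rot":[0,0,0]},{"xyz":[0,0,0],"rot":[0,0,0]},{"xyz":[0,0,0],"rot":[0,0,0]},{"xyz":[0,0,0],"rot":[0,0,0]},{"xyz":[0,0,0],"rot":[0,0,0]}]' 0 30
python3 - <<'E'
from h import *
shift([.5138,.0442,.101],np.zeros(3))
o=ctrl.get_obs();R=np.array(o["orientation"]);print("jaw",np.degrees(np.arctan2(R[1,1],R[0,1])))
E
```

```text
time: 12.25
eef_pos: [0.5154, 0.0436, 0.1044]
orientation: [[-0.965, 0.263, 0.003], [0.263, 0.965, 0.0], [-0.003, 0.001, -1.0]]
wrist_force: [-0.7, 0.1, -0.6]
gripper_width: 0.585
time: 12.67
eef_pos: [0.5166, 0.0444, 0.1077]
orientation: [[-0.965, 0.263, 0.006], [0.263, 0.965, 0.001], [-0.005, 0.003, -1.0]]
wrist_force: [3.3, -0.1, -9.3]
gripper_width: 0.125
pos [0.5166 0.0444 0.1077] shift [ 0.0027 -0.001   0.0067] rot [ 0.0027  0.0051 -0.    ] F [ 3.3 -0.1 -9.3]
jaw 74.75455348769384
```

```bash
python3 -m inch '[{"xyz":[0,0,0],"rot":[0,0,0]},{"xyz":[0.002,0,0.004],"rot":[0.002,0.005,0]},{"xyz":[0,0,0],"rot":[0,0,0]}]' 0.03 30
python3 - <<'E'
from h import *
o,w=grab("wrist","w15");wing(w,o)
shift([.5138,.0442,.101],np.zeros(3))
E
```

```text
time: 12.92
eef_pos: [0.515, 0.0446, 0.1045]
orientation: [[-0.965, 0.263, 0.001], [0.263, 0.965, 0.0], [-0.001, 0.0, -1.0]]
wrist_force: [0.4, 0.1, -0.8]
gripper_width: 0.35
yellow [326.1 308.4] [311, 259, 31, 108] 167.5 ((510.9768371582031, 45.169960021972656), (11.758475303649902, 49.44187545776367), 74.90591430664062) slot n 747 164.7 [0.5125439  0.04469436] [0.51379627 0.04446691]
mark [407.1 254.3] (504.5249328613281, 84.81925964355469) (6.800914287567139, 24.653440475463867) 104.1
mark [236.  335.8] (524.587890625, -4.959652900695801) (3.3676116466522217, 9.490484237670898) 112.8
mark [471.7 396.5] (604.3244018554688, 108.46179962158203) (18.8875732421875, 3.2631349563598633) 26.3
mark [363.9 403.8] (587.9442749023438, 45.27204132080078) (6.45481014251709, 16.242429733276367) 94.3
mark [169.8 465.2] (621.9708862304688, -100.8048095703125) (5.098665237426758, 27.387208938598633) 119.2
pos [0.5155 0.0445 0.105 ] shift [ 0.0015 -0.0007  0.004 ] rot [ 0.0007  0.0018 -0.    ] F [ 0.3 -0.7 -0.1]
```

```bash
python3 -m inch '[{"xyz":[0.0015,-0.0005,0.004],"rot":[0,0.002,0]},{"xyz":[0,0,0],"rot":[0,0,0]}]'
python3 -m inch '[{"xyz":[0,0,0],"rot":[0,0,0]},{"xyz":[0,0,0],"rot":[0,0,0]},{"xyz":[0,0,0],"rot":[0,0,0]}]' 0 30
python3 -m inch '[{"xyz":[0,0,0.001],"rot":[0,0,0.06]},{"xyz":[0,0,0],"rot":[0,0,0.08]},{"xyz":[0,0,0],"rot":[0,0,0.08]}]'
python3 - <<'E'
from h import *
shift([.5138,.0444,.101],np.zeros(3))
o=ctrl.get_obs();R=np.array(o["orientation"]);print("jaw",np.degrees(np.arctan2(R[1,1],R[0,1])),o["moment"])
E
```

```text
time: 13.13
eef_pos: [0.514, 0.0443, 0.101]
orientation: [[-0.965, 0.264, 0.0], [0.264, 0.965, 0.001], [-0.0, 0.001, -1.0]]
wrist_force: [-0.0, -0.1, -0.2]
gripper_width: 0.348
time: 13.38
eef_pos: [0.5142, 0.0451, 0.1012]
orientation: [[-0.965, 0.263, 0.001], [0.263, 0.965, 0.002], [-0.001, 0.002, -1.0]]
wrist_force: [0.2, -1.9, -0.9]
gripper_width: 0.129
time: 13.63
eef_pos: [0.5143, 0.0454, 0.1011]
orientation: [[-0.882, 0.471, 0.001], [0.471, 0.882, 0.002], [-0.0, 0.002, -1.0]]
wrist_force: [-1.1, 1.2, 3.5]
gripper_width: 0.134
pos [0.5143 0.0454 0.1011] shift [-0.     -0.0011  0.0001] rot [ 0.002   0.0003 -0.    ] F [-1.1  1.2  3.5]
jaw 61.89315645730721 [0.03554853 0.35735699 0.03595588]
```

```bash
python3 -m inch '[{"xyz":[0,-0.0005,0],"rot":[0,0,0.09]},{"xyz":[0,0,0],"rot":[0,0,0.1]},{"xyz":[0,0,0],"rot":[0,0,0.1]},{"xyz":[0,0,0],"rot":[0,0,0.1]}]'
python3 -m inch '[{"xyz":[0,0,0],"rot":[0,0,0.1]},{"xyz":[0,0,0],"rot":[0,0,0.1]},{"xyz":[0,0,0],"rot":[0,0,0.1]},{"xyz":[0,0,0],"rot":[0,0,0.06]},{"xyz":[0,0,0],"rot":[0,0,0]}]'
python3 - <<'E'
from h import *
shift([.5138,.0444,.101],np.zeros(3))
o=ctrl.get_obs();R=np.array(o["orientation"]);print("jaw",np.degrees(np.arctan2(R[1,1],R[0,1])),o["moment"])
E
```

```text
time: 13.97
eef_pos: [0.5147, 0.0459, 0.1012]
orientation: [[-0.623, 0.782, 0.003], [0.782, 0.623, 0.003], [0.0, 0.004, -1.0]]
wrist_force: [1.0, 1.4, -1.3]
gripper_width: 0.132
time: 14.38
eef_pos: [0.5153, 0.0463, 0.1012]
orientation: [[-0.286, 0.958, 0.004], [0.958, 0.286, 0.003], [0.001, 0.004, -1.0]]
wrist_force: [-0.5, 0.2, -0.6]
gripper_width: 0.132
pos [0.5153 0.0463 0.1012] shift [-0.0014 -0.0019  0.0002] rot [ 0.0045 -0.0014  0.    ] F [-0.5  0.2 -0.6]
jaw 16.598881352675896 [-0.07173097  0.16935284 -0.05823225]
```

```bash
python3 -m inch '[{"xyz":[0,0,0],"rot":[0.003,0,0.046]},{"xyz":[0,0,0],"rot":[0,0,0]}]'
python3 -m inch '[{"xyz":[0,0,0],"rot":[0,0,0]},{"xyz":[0,0,0],"rot":[0,0,0]},{"xyz":[0,0,0],"rot":[0,0,0]},{"xyz":[0,0,-0.03],"rot":[0,0,0]},{"xyz":[0,0,-0.03],"rot":[0,0,0]},{"xyz":[0,0,0],"rot":[0,0,0]}]' 0.06 30
python3 - <<'E'
from h import *
o,w=grab("wrist","w16");wing(w,o)
shift([.5138,.0444,.16],np.zeros(3))
R=np.array(o["orientation"]);print("jaw",np.degrees(np.arctan2(R[1,1],R[0,1])))
E
```

```text
time: 14.55
eef_pos: [0.5154, 0.0464, 0.1012]
orientation: [[-0.244, 0.97, 0.001], [0.97, 0.244, 0.002], [0.001, 0.002, -1.0]]
wrist_force: [0.5, 0.4, -0.2]
gripper_width: 0.13
time: 15.05
eef_pos: [0.5138, 0.0454, 0.1617]
orientation: [[-0.254, 0.967, -0.003], [0.967, 0.254, 0.001], [0.002, -0.003, -1.0]]
wrist_force: [1.1, 0.6, 0.4]
gripper_width: 0.7
yellow [328.6 262.5] [318, 224, 23, 82] 102.6 ((514.1288452148438, 47.02727127075195), (11.735359191894531, 47.346397399902344), 14.308449745178223) slot n 383 103.8 [0.514525   0.04543071] [0.5147673  0.04493964]
mark [329.4 185.7] (504.6442565917969, 84.9034652709961) (6.364308834075928, 23.505325317382812) 103.6
mark [327.6 319.2] (525.83740234375, 0.33323001861572266) (5.9749040603637695, 16.815616607666016) 102.1
pos [0.513  0.0453 0.1595] shift [-0.0011  0.0006 -0.0005] rot [-0.005  -0.0019  0.    ] F [-0.5  0.3 -1. ]
jaw 14.726784107975917
```

```bash
python3 -m inch '[{"xyz":[0,0.03,-0.02],"rot":[-0.004,-0.002,0]},{"xyz":[0,0.012,0],"rot":[0,0,-0.1]},{"xyz":[0,0,0],"rot":[0,0,-0.12]},{"xyz":[0,0,0],"rot":[0,0,-0.12]},{"xyz":[0,0,0],"rot":[0,0,-0.12]},{"xyz":[0,0,0],"rot":[0,0,-0.12]},{"xyz":[0,0,0],"rot":[0,0,-0.12]},{"xyz":[0,0,0],"rot":[0,0,-0.12]}]' 0 30
python3 -m inch '[{"xyz":[0,0,0],"rot":[0,0,-0.12]},{"xyz":[0,0,0],"rot":[0,0,-0.12]},{"xyz":[0,0,0],"rot":[0,0,-0.12]},{"xyz":[0,0,0],"rot":[0,0,-0.12]},{"xyz":[0,0,0],"rot":[0,0,-0.12]},{"xyz":[0,0,0],"rot":[0,0,-0.12]},{"xyz":[0,0,0],"rot":[0,0,0]}]'
python3 - <<'E'
from h import *
shift([.5557,.0552,.12],np.zeros(3))
o=ctrl.get_obs();R=np.array(o["orientation"]);print("jaw",np.degrees(np.arctan2(R[1,1],R[0,1])))
E
```

```text
time: 15.77
eef_pos: [0.5496, 0.0549, 0.1704]
orientation: [[-0.895, 0.446, -0.014], [0.446, 0.895, -0.003], [0.011, -0.009, -1.0]]
wrist_force: [-0.9, 0.1, 0.1]
gripper_width: -0.002
time: 16.35
eef_pos: [0.5464, 0.0539, 0.1626]
orientation: [[-0.957, -0.29, -0.023], [-0.29, 0.957, -0.004], [0.023, 0.003, -1.0]]
wrist_force: [0.6, 0.3, 0.5]
gripper_width: 0.001
pos [0.5464 0.0539 0.1626] shift [-0.0103 -0.0016  0.0424] rot [ 0.0032 -0.0232  0.    ] F [0.6 0.3 0.5]
jaw 106.84954435926551
```

```bash
python3 -m inch '[{"xyz":[-0.0103,-0.0016,0.005],"rot":[0.003,-0.023,0.048]},{"xyz":[0,0,0.03],"rot":[0,0,0]},{"xyz":[0,0,0],"rot":[0,0,0]}]'
python3 - <<'E'
from h import *
o,w=grab("wrist","w17");wing(w,o) if 0 else None
shift([.5557,.0552,.1],np.zeros(3))
E
```

```text
time: 16.6
eef_pos: [0.5565, 0.0549, 0.1251]
orientation: [[-0.973, -0.232, 0.0], [-0.232, 0.973, -0.0], [-0.0, -0.0, -1.0]]
wrist_force: [-1.2, -0.7, -1.7]
gripper_width: -0.001
pos [0.5581 0.0553 0.1284] shift [0.0025 0.0005 0.0284] rot [-0.0006  0.0038  0.    ] F [-0.2  0.7  1.1]
```

```bash
python3 -m inch '[{"xyz":[0.001,0,0.015],"rot":[0,0.003,0]},{"xyz":[0,0,0.012],"rot":[0,0,0]},{"xyz":[0,0,0],"rot":[0,0,0]}]'
python3 -m inch '[{"xyz":[0,0,0.004],"rot":[0,0,0]}]'
python3 -m inch '[{"xyz":[0,0,0.003],"rot":[0,0,0]}]'
python3 -m inch '[{"xyz":[0,0,0.003],"rot":[0,0,0]}]'
```

```text
time: 16.9
eef_pos: [0.5585, 0.0553, 0.1034]
orientation: [[-0.974, -0.228, 0.003], [-0.228, 0.974, -0.0], [-0.003, -0.001, -1.0]]
wrist_force: [-0.2, 0.0, 0.3]
gripper_width: 0.002
time: 16.98
eef_pos: [0.5592, 0.0554, 0.1005]
orientation: [[-0.974, -0.227, 0.005], [-0.227, 0.974, 0.0], [-0.005, -0.001, -1.0]]
wrist_force: [-0.8, -0.3, 0.6]
gripper_width: 0.001
time: 17.07
eef_pos: [0.5594, 0.0555, 0.0979]
orientation: [[-0.974, -0.226, 0.005], [-0.226, 0.974, 0.0], [-0.005, -0.001, -1.0]]
wrist_force: [0.3, 0.8, -0.6]
gripper_width: -0.0
time: 17.15
eef_pos: [0.5599, 0.0555, 0.0954]
orientation: [[-0.974, -0.226, 0.006], [-0.226, 0.974, 0.0], [-0.006, -0.001, -1.0]]
wrist_force: [0.1, 0.2, 0.3]
gripper_width: -0.003
```

```bash
python3 -m inch '[{"xyz":[0.004,0,0.002],"rot":[0,0.005,0]}]'
python3 -m inch '[{"xyz":[0,0,0.003],"rot":[0,0,0]}]'
python3 -m inch '[{"xyz":[0,0,0.003],"rot":[0,0,0]}]'
python3 -m inch '[{"xyz":[0,0,0.002],"rot":[0,0,0]}]'
python3 -m inch '[{"xyz":[0,0,0.002],"rot":[0,0,0]}]'
```

```text
time: 17.23
eef_pos: [0.5564, 0.0548, 0.0936]
orientation: [[-0.974, -0.226, 0.002], [-0.226, 0.974, -0.001], [-0.002, -0.001, -1.0]]
wrist_force: [0.0, -0.1, 0.4]
gripper_width: 0.0
time: 17.32
eef_pos: [0.5561, 0.0547, 0.0909]
orientation: [[-0.974, -0.226, 0.002], [-0.226, 0.974, -0.001], [-0.002, -0.001, -1.0]]
wrist_force: [-2.6, -0.2, 5.0]
gripper_width: 0.005
time: 17.4
eef_pos: [0.5561, 0.0546, 0.0883]
orientation: [[-0.974, -0.226, 0.002], [-0.226, 0.974, -0.001], [-0.002, -0.001, -1.0]]
wrist_force: [-2.8, -0.1, 7.1]
gripper_width: 0.001
time: 17.48
eef_pos: [0.5561, 0.0547, 0.0866]
orientation: [[-0.974, -0.226, 0.002], [-0.226, 0.974, -0.001], [-0.002, -0.002, -1.0]]
wrist_force: [-3.5, 0.0, 7.8]
gripper_width: -0.003
time: 17.57
eef_pos: [0.5561, 0.0547, 0.0852]
orientation: [[-0.974, -0.225, 0.003], [-0.226, 0.974, -0.001], [-0.002, -0.002, -1.0]]
wrist_force: [-4.1, -0.7, 9.2]
gripper_width: -0.004
```

```bash
python3 -m inch '[{"xyz":[0,0,0.0015],"rot":[0,0,0]}]'
python3 -m inch '[{"xyz":[0,0,0.0012],"rot":[0,0,0]}]'
python3 -m inch '[{"xyz":[0,0,0.0008],"rot":[0,0,0]}]'
```

```text
time: 17.65
eef_pos: [0.5561, 0.0546, 0.0842]
orientation: [[-0.974, -0.225, 0.003], [-0.225, 0.974, -0.001], [-0.002, -0.002, -1.0]]
wrist_force: [-3.7, -0.6, 9.9]
gripper_width: 0.004
time: 17.73
eef_pos: [0.5561, 0.0546, 0.084]
orientation: [[-0.974, -0.225, 0.003], [-0.225, 0.974, -0.002], [-0.002, -0.002, -1.0]]
wrist_force: [-8.8, -1.6, 16.9]
gripper_width: 0.002
time: 17.82
eef_pos: [0.5561, 0.0546, 0.0842]
orientation: [[-0.974, -0.225, 0.003], [-0.225, 0.974, -0.002], [-0.002, -0.003, -1.0]]
wrist_force: [-5.8, -0.6, 9.3]
gripper_width: 0.004
```

```bash
python3 -m inch '[{"xyz":[0,0,0.002],"rot":[0,0,0]}]'
python3 - <<'E'
from h import *
for i in range(5):
    o,w=grab("wrist","w18");p=ctrl.get_obs();print(p["wrist_force"].round(1) if hasattr(p["wrist_force"],"round") else p["wrist_force"],np.round(p["eef_pos"],4))
wing(w,o);grab("side","s18");grab("scene","c18")
E
```

```text
time: 17.9
eef_pos: [0.5562, 0.0547, 0.0839]
orientation: [[-0.974, -0.225, 0.003], [-0.225, 0.974, -0.002], [-0.003, -0.003, -1.0]]
wrist_force: [-14.0, -1.8, 31.1]
gripper_width: -0.003
[-9.5 -1.2 20.4] [0.5562 0.0547 0.084 ]
[-10.3  -1.5  20.8] [0.5561 0.0547 0.084 ]
[-10.5  -1.2  20.5] [0.5561 0.0547 0.084 ]
[-9.3 -0.4 21.8] [0.5561 0.0547 0.084 ]
[-10.4  -1.9  20.6] [0.5561 0.0546 0.084 ]
yellow [323.4 216.8] [260, 202, 128, 30] 104.2 ((506.87823486328125, 42.347618103027344), (8.842507362365723, 38.79090118408203), 13.948531150817871) slot n 24 103.1 [0.50709105 0.05759922] [0.5071018  0.05755097]
mark [427.1 212.9] (503.1225280761719, 82.21546173095703) (6.332302570343018, 23.041963577270508) 104.5
mark [221.4 216.6] (522.294677734375, 5.370661735534668) (5.644269943237305, 22.415409088134766) 104.4
mark [324.4 257.3] (529.8834228515625, 47.75078582763672) (6.210412979125977, 28.45218276977539) 103.9
mark [325.2 398.3] (599.1807861328125, 64.33780670166016) (19.948204040527344, 7.319813251495361) 12.4
mark [217.3 396.2] (613.9054565429688, 12.55455207824707) (4.071857929229736, 19.450714111328125) 145.5
mark [432.8 396.1] (589.4847412109375, 116.79613494873047) (19.36310386657715, 3.9542975425720215) 60.5
```

```bash
python3 - <<'E'
from h import *
for n,f,roi in(("scene","c18",(145,205,195,275)),("side","s18",(285,335,325,400))):
    for b in blobs(cv2.imread(f"pics/{f}.png"),(100,120,60),(125,255,255),15,roi):print(n,b[:3])
print(ctrl.get_obs()["wrist_force"]);ctrl.job_done()
E
```

```text
scene (np.int32(139), array([164.2, 230.9]), [158, 218, 13, 27])
side (np.int32(146), array([301.5, 358.2]), [298, 345, 9, 27])
[-9.74777467 -1.21296381 20.80883183]
the job is handed in; nothing more can be done
```

I did the whole job in the order asked and handed it in at about 18 s of the 70 s. I left the bystanders and the orange and purple look-alikes alone.

- **Reset button:** I pressed it with the stylus tip twice. On the second press the force rose from about 2 to 4 N over the travel and then jumped to 20 N at the hard stop. The first press landed off-centre and peaked at 30 N, so I recentred before repeating it.
- **Stylus:** I put it back in its block. The hole floor was reached at the grasp height, and the last scene and side pictures show it standing where it started, to within 2 pixels.
- **Fastener:** I turned it clockwise about 61°. The slot measured 103.8°, and the white marks measured 103.6° to 104.1°. In the last picture the wing measured 104.2° against marks at 104.4° to 104.5°. The slot itself was mostly hidden there.
- **Panel:** It is held at its stop by the closed fingertips, which by the measured tool height are 70 mm above the table (flush). The steady push was about 21 N, with a brief peak of 31 N. There is also a sideways load of about 10 N on the fingertips, which I left.

Position readings wandered by 1–2 mm during the run, so I corrected positions from close-up pictures and the force readings. The last pictures were only measured by colour masks, because I had used up the 12 viewings.

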